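# Hold a screen frame against the sprung fence for clamping

### The job

Knock the red stop pin down flush with the green plate using the mallet (not your fingers), and set the mallet back down on the bench, clear of the fixture. Then slide the aluminium screen frame flat along the plate, over the pin, until its far rail bears squarely on the sprung fence bar, about centred, and keep pressing steadily with about 12 N, so that the bar's front face stands at the yellow marks, half way into its travel, for me to tighten the clamps. Never press harder than 25 N, leave the ink jar, tape roll and squeegee where they are, and finish while still holding the frame pressed there.

Things in the scene. Friction and masses are not known exactly. Their poses are not given: they have to be found in the camera images.
- fixture: Registration fixture fixed to the bench: green plate 12 mm thick, spanning own x -125 to +205 mm and y -150 to +150 mm about its origin (on the bench). Own +x runs to the fence. Red pin at x 112, y 0; the fence bar's free front face at x 150 mm; a dark steel block, top 42 mm above the bench, behind the bar.
- mark (a point): Middle of one of two 8 (x) by 22 mm yellow marks on the plate beside the bar's ends, at fixture x = 162, y = 135 (the other at y = -135) mm: the bar's front face should end level with them.
- clamp (a point): Screw tip of one of two open aluminium clamps, at fixture x = 152, y = 85 (the other at y = -85) mm, 48 mm above the bench, so the frame passes under. Each has an arm 26 mm wide from x = 141 to 205 mm, 64 to 72 mm above the bench, and a black knob 32 mm across, top 104 mm above the bench. To be left as they are.
- bar (a joint): Travel of the sprung aluminium fence bar (14 thick, 240 wide in the fixture's y, 24 mm high, 2 mm above the plate) in m: 0 free, grows as it is pushed along the fixture's +x, stop at 0.024. A spring of 1000 N/m pushes it back, so 0.012 means 12 N. It returns when let go.
- bar_face (a point): Middle of the front face of the fence bar (the face that the frame bears on), 14 mm above the plate; it moves with the bar.
- pin (a joint): Travel of the red stop pin in m: 0 up (standing 14 mm proud of the plate), 0.014 down flush. Needs about 6 to 8 N, and stays where it is left, held by friction. Starts within 2 mm of the top.
- pin_top (a point): Centre of the top of the red stop pin (16 mm across); it moves with the pin, 26 mm above the bench when fully up, 12 mm when flush. While up it blocks the frame's far rail.
- frame: Bare aluminium screen frame, 150 (own x) by 220 (own y) by 22 mm high, flat on the plate, about 0.35 kg. Origin: centre of its underside. Rails 20 mm wide; near rail (blue patches on its corners) centred on x = -65, far rail on +65 mm. Rails run 3 mm above the plate on slippery 20 mm corner pads, so it passes over a pin up to 3 mm proud. Starts 35 to 65 mm short of the pin, slightly askew.
- mallet: Mallet, about 0.4 kg, standing on one face of its black rubber head, left or right of the fixture. Head: upright cylinder 48 mm across, 100 mm tall, orange band; origin: centre of its lower face. The rectangular wooden handle, 22 mm wide, 24 mm high, runs level along own -x from the head to x = -162 mm, its axis 50 mm above the lower face.
- ink_jar: Ink jar, 72 mm across and 100 mm tall, yellow label, black cap, 0.45 kg; origin: centre of its underside. To be left alone.
- tape_roll: Roll of blue tape lying flat, 90 mm across, 25 mm high; origin: centre of its underside. To be left alone.
- squeegee: Squeegee standing blade up: wooden grip 30 by 120 (own y) by 50 mm high, green blade up to 75 mm; origin: centre of its underside. To be left alone.
Mind the look-alikes: they are no part of the job. Several things have the shape of the mallet; the one meant has the colours described above.

How it is judged:
On the way, in this order (a step that is already met when the one before it is completed fails the run):
1. the red pin is down (at most 3 mm proud) under the head of the held mallet (value of joint pin above 0.011 m and horizontal distance between mallet and pin_top below 0.03 m and contact force between the fingers and mallet above 1 N), for 0.05 s.
2. the mallet is let go at rest on the bench, off the fixture (contact force between the fingers and mallet below 0.1 N and contact force between mallet and fixture below 0.1 N and contact force between mallet and frame below 0.1 N and height (world z) of mallet below 0.06 m and linear speed of mallet below 0.03 m/s and horizontal distance between mallet and pin_top above 0.12 m), for 0.2 s.
3. the frame is held square on the fence bar with 6 to 18 N for 2 s (contact force between frame and bar between 6 and 18 N and angle between the y axis of frame and the y axis of fixture, either way round below 0.06 rad and contact force between the fingers and frame above 1 N), for 2 s.
At the end, for the whole second after the job is handed in: Still held, flat, still, square to the fence (0.06 rad), within 50 mm of the centre line, the frame presses the bar with 6 to 18 N (6 to 18 mm in); pin at most 3 mm proud; mallet let go at rest on the bench, touching neither fixture nor frame, its origin over 120 mm from the pin (all of step 2 and all of step 3 and value of joint bar between 0.006 and 0.018 m and y of frame in the frame of fixture between -0.05 and 0.05 m and angle between frame's own z axis and vertical below 0.05 rad and z of frame in the frame of fixture below 0.018 m and x of frame in the frame of fixture above 0.075 m and linear speed of frame below 0.02 m/s and value of joint pin above 0.011 m); the arm keeps its last pose, push and grip.
It fails at once if the frame presses the fence bar with over 25 N (contact force between frame and bar above 25 N).
It fails at once if the fingers touch the red pin (contact force between the fingers and pin above 1 N).
It fails at once if the ink jar is moved over 30 mm or tipped (distance of ink_jar from where it was at the start of the episode above 0.03 m or angle between ink_jar's own z axis and vertical above 0.35 rad).
It fails at once if the tape roll is moved over 30 mm or tipped (distance of tape_roll from where it was at the start of the episode above 0.03 m or angle between tape_roll's own z axis and vertical above 0.35 rad).
It fails at once if the squeegee is moved over 30 mm or tipped (distance of squeegee from where it was at the start of the episode above 0.03 m or angle between squeegee's own z axis and vertical above 0.35 rad).
It also fails if it takes over 69 s, if anything falls off the work surface, if the arm or the gripper's body presses on something with over 40 N, if the wrist force passes 120 N, or if a joint passes its speed limit or range.

### The arm

A 7-joint arm with a two-finger parallel gripper is mounted at the origin on the work surface. World frame = base frame: x ahead of the robot, y to its left, z up, the work surface at z = 0. Lengths are in m, angles in rad, forces in N, time in s.
With the tool pointing down it reaches from about 0.4 to 0.9 m from the base axis. Payload 5.5 kg.
Tool frame: the origin (TCP) lies midway between the tips of the shut fingers; the grasp point (between the pads) lies 19 mm behind it; z points along the fingers, y is the line along which they close (so a half turn about z gives the same grasp; the last joint's range is limited). The gripper opens to 85 mm and grips with 20 to 120 N. Pads are 22 mm wide; open, the fingers measure 114 mm over their backs; the gripper's body (76 mm by 85 mm) begins 54 mm behind the grasp point. The pads swing forward as they close: fully open they stand 13 mm farther back than shut.
Start: joints at [1.399, 0.501, -0.427, 1.55, 0.221, 1.138, -0.21], TCP at [0.274, -0.59, 0.231] pointing down, gripper open.
Joint ranges: [-2.88, 2.88], [-0.31, 2.03], [-1.54, 1.56], [0.2, 2.42], [-1.41, 4.55], [0.19, 2.02], [-2.57, 2.57]. Speed limits (rad/s): [2.57, 2.57, 3.14, 3.14, 3.14, 3.14, 3.14].

### API

Orientations are given as a 3x3 rotation matrix whose columns are the frame's x, y, z axes.
In Python, from workcell import robot gives the robot as it stands. The module is installed in compiled form; this text tells all that it offers.
- The arm moves only by the tool drive_tool, never from a script. Its argument "commands" is text: rows parted by semicolons, each of 5 numbers parted by spaces: the opening, from -1 (shut) to 1 (fully open), then the shift along the tool's x, y, z normalised to -1 to 1, where 1 is 0.04 m, then the turn about the tool's z normalised to -1 to 1, where 1 is 0.1 rad. In form: claw dx dy dz twist; .... A call has 1 to 20 rows; each row shifts and turns the commanded pose from where the row before left it, along the tool's axes as they then stand; what a row does not reach is not made up. A row lasts 1/8 s, in which the tool goes at most 62.5 mm and 10.7 degrees, less where a joint would pass 70% of its speed; a pose out of reach is approached as far as the arm can. A call with a number of a shift or a turn outside -1 to 1 is refused whole. A call with a gripper value outside its range is refused whole. The fingers move at their own pace and stop on an object; "grip_force" is the grip in N (left out, the last holds). Time passes only in rows, so rows that do not move let the fingers close. It gives the time, the measured TCP pose, the force, the opening and the grip force at its end, in the units of the state.
- robot.observe(): the state, without advancing time (a new reading comes with each control period).
- robot.capture(name): name is "side" or "top" or "wrist"; returns the picture (420x560x3 uint8, blue, green, red); there is no depth.
- robot.camera_model(name): a dict with "fovy" (degrees; the focal length in pixels is half the picture's height over the tangent of half this angle, whatever the lens; pixels are square), "cx", "cy" (the principal point, pixels), "view" (4x4, takes a point from world to camera coordinates). Camera axes: x right, y down, z forward; pixel columns grow to the right and rows downward; lengths in m; the calibration is good to about 2 mm. A picture is of the moment at which its call begins: read the wrist's pose just before it. camera_model takes no time and is no camera call; for the wrist camera it gives the pose at the moment of the call.
- robot.finish_job(): hands the job in; it is judged then, once.
The state is a dict: "time_s": time; "joints": joint angles; "qd": joint speeds; "tau": joint torques, N m; "ee_pos": TCP position; "tool_rot": TCP orientation; "contact_force": force on the tool from outside, world axes, zero at the start; "ft_torque": the same for the moment, N m; "width": opening from 0.0 (shut) to 1.0 (fully open); "grasp_force": force on a finger pad.
Only numpy, scipy, OpenCV 4.12 (cv2) and the standard library are available. Lean on these libraries where they do the work, as an engineer would, in place of code of your own. Each camera call takes 0.05 s, during which the arm holds its last target. There are 200 camera calls.

## Working session

There is one attempt and no reset: what is moved stays moved. The work goes in short steps, Python scripts to look and compute and a tool call to move; the robot and the scene stay as the last step left them, time stands still between calls to the robot, and variables do not carry over. Pictures are saved under pics/ and viewed, at most 10 in all, crops included, and the job is handed in when it is done.

Besides the shell and the picture viewer there is one more tool, called after "Emit:" as name(argument=value, ...), one argument or row to a line, values as JSON. drive_tool: Moves the arm, as the interface text tells. Scaled input: -1 to 1 covers 0.04 m each way for a shift and 0.1 rad each way for a turn. Its arguments: {"type":"object","properties":{"commands":{"type":"string"},"grip_force":{"type":"number"}},"required":["commands"]}

```bash
mkdir -p pics
cat > h.py <<'E'
import numpy as np, cv2
from workcell import robot
def ray(n,u,v,z,m=None):
    m=m or robot.camera_model(n); V=np.array(m["view"]); f=210/np.tan(np.radians(m["fovy"])/2)
    d=V[:3,:3].T@np.array([(u-m["cx"])/f,(v-m["cy"])/f,1]); c=-V[:3,:3].T@V[:3,3]
    return c+d*(z-c[2])/d[2]
def proj(n,p,m=None):
    m=m or robot.camera_model(n); V=np.array(m["view"]); f=210/np.tan(np.radians(m["fovy"])/2)
    q=V[:3,:3]@np.array(p)+V[:3,3]; return np.array([m["cx"]+f*q[0]/q[2],m["cy"]+f*q[1]/q[2]])
E
python3 - <<'E'
from h import *
a=robot.capture("top");b=robot.capture("side")
cv2.imwrite("pics/top0.png",a);cv2.imwrite("pics/side0.png",b)
for n in("top","side"):
    m=robot.camera_model(n);print(n,m["fovy"],m["cx"],m["cy"],np.round(m["view"],3).tolist())
print(robot.observe())
E
```

```text
top 42.11983948540129 271.576569834351 209.6130527676006 [[-0.094, -0.996, -0.007, 0.098], [-0.974, 0.094, -0.207, 0.503], [0.207, -0.013, -0.978, 1.667], [0.0, 0.0, 0.0, 1.0]]
side 50.187736907722574 274.55320306740646 212.65698940779268 [[-0.891, -0.455, -0.019, 0.473], [-0.33, 0.674, -0.661, 0.178], [0.313, -0.582, -0.75, 1.271], [0.0, 0.0, 0.0, 1.0]]
{'time_s': 0.1, 'joints': array([ 1.39920355,  0.50173544, -0.42682998,  1.55134907,  0.22080092,
        1.13830285, -0.21032533]), 'qd': array([ 0.00126185, -0.00192258, -0.00090517, -0.00296324, -0.00025539,
        0.00216288, -0.00088808]), 'tau': array([-1.15468295e-02, -5.70814919e+01, -5.83835050e+00, -2.81749302e+01,
        1.05803926e-02,  5.55389313e-03,  5.99389040e-06]), 'ee_pos': array([ 0.27350751, -0.58896562,  0.23037524]), 'tool_rot': array([[ 9.06938911e-01,  4.21261626e-01, -6.73371229e-04],
       [ 4.21262160e-01, -9.06937496e-01,  1.60372599e-03],
       [ 6.48826041e-05, -1.73814732e-03, -9.99998487e-01]]), 'contact_force': array([-0.14877134, -0.24475715, -0.40108953]), 'ft_torque': array([ 0.03426795, -0.01560945, -0.00060061]), 'grasp_force': 0.0, 'width': 0.996222066927962}
```

View pics/top0.png

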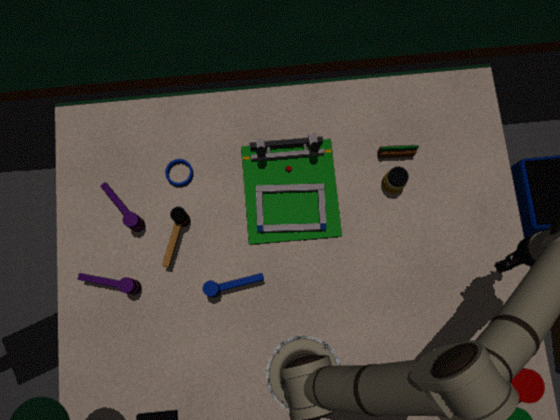

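View pics/side0.png

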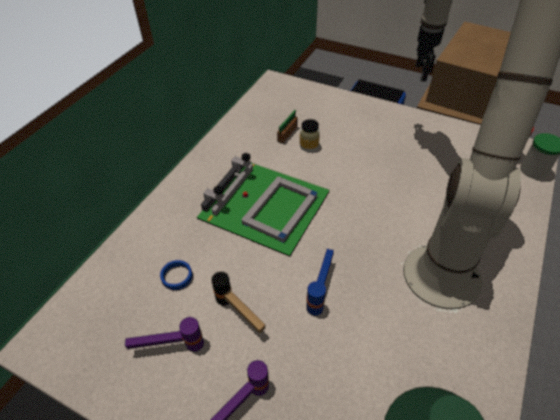

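The top view has four mallet-shaped things: black head with a wooden handle (180,216), blue (212,289), purple (134,222) and purple (130,286). Only the first matches, having a black head and a wooden handle. I'll confirm it in an enlarged crop.

Run:
```python
from h import *
a=cv2.imread("pics/top0.png");b=cv2.imread("pics/side0.png")
r=lambda i,s:cv2.resize(np.clip(i.astype(float)*1.5,0,255).astype('uint8'),s,interpolation=cv2.INTER_CUBIC)
cv2.imwrite("pics/crop0.png",np.hstack([r(a[200:275,150:200],(390,590)),r(b[262:337,205:270],(400,590))]))
hsv=cv2.cvtColor(a,cv2.COLOR_BGR2HSV)
def m(lo,hi,x0,x1,y0,y1):
    k=np.zeros(a.shape[:2],'uint8');k[y0:y1,x0:x1]=cv2.inRange(hsv,lo,hi)[y0:y1,x0:x1];return k
g=m((45,120,50),(75,255,255),230,355,130,255)
P=cv2.findNonZero(g);rect=cv2.minAreaRect(P)
q=cv2.approxPolyDP(cv2.convexHull(P),5,True)[:,0];print("plate",q.tolist(),[np.round(ray("top",*p,.012),4).tolist() for p in q])
for nm,k,z in(("pin",m((0,120,60),(8,255,255),275,305,155,180),.025),("yl",m((20,120,80),(35,255,255),240,260,140,170),.012),("yr",m((20,120,80),(35,255,255),315,340,140,170),.012),
 ("handle",m((8,80,60),(25,255,255),155,200,224,275),.062)):
    p=cv2.findNonZero(k)
    if p is None: print(nm,None);continue
    p=p[:,0].astype(float);c=p.mean(0);print(nm,len(p),c,np.round(ray("top",*c,z),4))
    if nm=="handle":
        W=np.array([ray("top",*x,z) for x in p])[:,:2];w,v=np.linalg.eigh(np.cov(W.T));d=v[:,1];t=(W-W.mean(0))@d;print("dir",d,t.min(),t.max())
# frame: bright low-saturation inside plate
k=((hsv[...,1]<80)&(hsv[...,2]>90)).astype('uint8');z=np.zeros_like(k);z[180:235,250:332]=k[180:235,250:332]
k2=m((100,120,50),(125,255,255),250,332,215,240);p=cv2.findNonZero(z|(k2>0).astype('uint8'))
W=np.array([ray("top",*x,.037)[:2] for x in p[:,0].astype(float)],'float32')*1000
print("frame",cv2.minAreaRect(W))
```

```text
plate [[341, 235], [249, 243], [241, 147], [329, 139]] [[0.4152, -0.1636, 0.012], [0.4176, 0.1314, 0.012], [0.7399, 0.1303, 0.012], [0.7393, -0.1629, 0.012]]
pin 15 [288.  167.6] [ 0.6505 -0.0169  0.025 ]
yl 17 [246.23529412 157.64705882] [0.7015 0.1161 0.012 ]
yr 18 [326.94444444 150.66666667] [ 0.6997 -0.1515  0.012 ]
handle 301 [170.61129568 245.7076412 ] [0.4247 0.3723 0.062 ]
dir [-0.94144221  0.33717439] -0.06879492255321269 0.06620192683514224
frame ((517.9114990234375, -10.673263549804688), (218.42227172851562, 148.54934692382812), 86.27107238769531)
```

View pics/crop0.png

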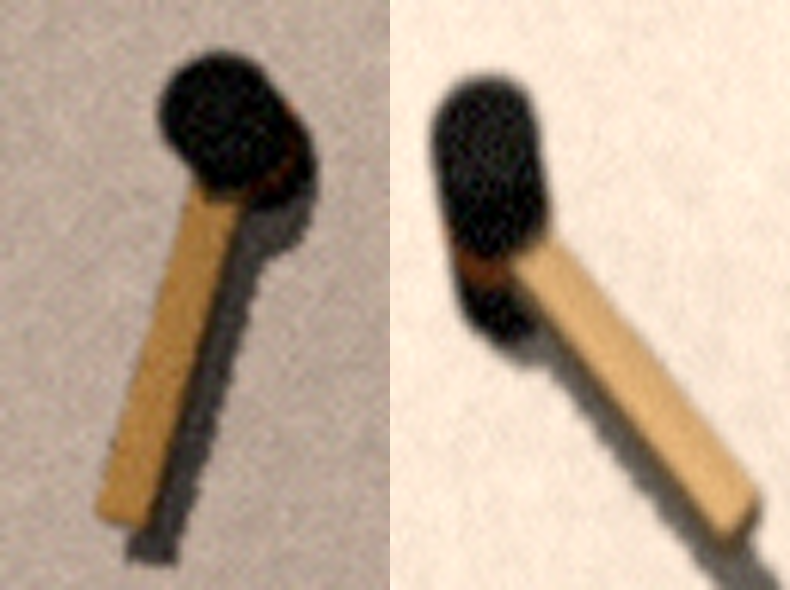

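The crop confirms it: black head (upper left in each panel), orange band low on the head, wooden handle. Next I'll compute the moves.

```bash
cat >> h.py <<'E'
def plan(x,y,z,yaw=None):
    s=robot.observe(); R=s["tool_rot"]; d=R.T@(np.array([x,y,z])-s["ee_pos"])/.04
    cy=np.arctan2(R[1,0],R[0,0]); t=0 if yaw is None else -((yaw-cy+np.pi)%(2*np.pi)-np.pi)/.1
    print("units tool xyz",d.round(2),"twist",round(t,2),"yaw",cy.round(4),"ee",s["ee_pos"].round(4),"F",s["contact_force"].round(1),"w",round(s["width"],3),"gf",round(float(s["grasp_force"]),1),"t",s["time_s"],"tilt",R[:2,2].round(4))
E
python3 - <<'E'
from h import *
print(ray("top",178.2,214.6,.1),ray("side",205+487/400*65-65,262+150/590*75,.09), "jar",ray("top",398,175,.1),ray("top",180,173,.02))
plan(.5,-.1,.25); plan(.439,.367,.2,2.80)
E
```

```text
[0.51235876 0.33687251 0.1       ] [0.51630348 0.34158413 0.09      ] jar [ 0.57215495 -0.35023705  0.1       ] [0.66776226 0.33575206 0.02      ]
units tool xyz [10.28 -8.7  -0.47] twist 0 yaw 0.4348 ee [ 0.2735 -0.589   0.2304] F [-0.1 -0.2 -0.4] w 0.996 gf 0.0 t 0.1 tilt [-0.0007  0.0016]
units tool xyz [ 13.82 -19.93   0.79] twist -23.65 yaw 0.4348 ee [ 0.2735 -0.589   0.2304] F [-0.1 -0.2 -0.4] w 0.996 gf 0.0 t 0.1 tilt [-0.0007  0.0016]
```

Emit:
drive_tool(
  commands="1 .73 -.62 -.03 0;1 .73 -.62 -.03 0;1 .73 -.62 -.03 0;1 .73 -.62 -.03 0;1 .73 -.62 -.03 0;1 .73 -.62 -.03 0;1 .73 -.62 -.03 0;1 .73 -.62 -.03 0;1 .73 -.62 -.03 0;1 .73 -.62 -.03 0;1 .73 -.62 -.03 0;1 .73 -.62 -.03 0;1 .73 -.62 -.03 0;1 .73 -.62 -.03 0",
  grip_force=120,
)

```text
time_s: 1.85
ee_pos: [0.4984, -0.1013, 0.2479]
tool_rot: [[0.907, 0.421, -0.0], [0.421, -0.907, -0.0], [-0.0, -0.0, -1.0]]
contact_force: [0.3, -0.2, -0.5]
width: 1.0
grasp_force: 0.0
```

Emit:
drive_tool(
  commands="1 0 0 0 -1;1 0 0 0 -1;1 0 0 0 -1;1 0 0 0 -1;1 0 0 0 -1;1 0 0 0 -1;1 0 0 0 -1;1 0 0 0 -1;1 0 0 0 -1;1 0 0 0 -1;1 0 0 0 -1;1 0 0 0 -1;1 0 0 0 -1;1 0 0 0 -1;1 0 0 0 -1;1 0 0 0 -1;1 0 0 0 -1;1 0 0 0 -1;1 0 0 0 -1;1 0 0 0 -1",
)

```text
time_s: 4.35
ee_pos: [0.498, -0.1025, 0.2478]
tool_rot: [[-0.763, 0.647, -0.001], [0.647, 0.763, 0.0], [0.001, -0.0, -1.0]]
contact_force: [-0.3, 0.3, -0.2]
width: 0.998
grasp_force: 0.0
```

Run:
```python
from h import *
plan(.439,.367,.18,2.80);print(robot.observe()["joints"].round(2))
```

```text
units tool xyz [8.72 8.   1.7 ] twist -3.62 yaw 2.438 ee [ 0.498  -0.1025  0.2478] F [-0.3  0.3 -0.2] w 0.998 gf 0.0 t 4.35 tilt [-0.0007  0.0001]
[ 1.05  0.38 -1.1   1.87  0.38  1.12  0.68]
```

Emit:
drive_tool(
  commands="1 .73 .67 .14 0;1 .73 .67 .14 0;1 .73 .67 .14 0;1 .73 .67 .14 0;1 .73 .67 .14 0;1 .73 .67 .14 0;1 .73 .67 .14 0;1 .73 .67 .14 0;1 .73 .67 .14 0;1 .73 .67 .14 0;1 .73 .67 .14 0;1 .73 .67 .14 0;1 0 0 0 -.9;1 0 0 0 -.9;1 0 0 0 -.9;1 0 0 0 -.9;1 0 0 0 0;1 0 0 0 0",
)

```text
time_s: 6.6
ee_pos: [0.4406, 0.3695, 0.1807]
tool_rot: [[-0.94, 0.342, -0.0], [0.342, 0.94, -0.0], [0.0, -0.0, -1.0]]
contact_force: [-0.0, 0.1, -0.2]
width: 1.001
grasp_force: 0.0
```

Run:
```python
from h import *
plan(.439,.367,.033,2.80);print(robot.observe()["joints"].round(2))
m=robot.camera_model("wrist");a=robot.capture("wrist")
for p in [(.514,.338,.1),(.3617,.3949,.062),(.439,.367,.062)]: cv2.circle(a,tuple(int(v) for v in proj("wrist",p,m)),3,(255,0,255),-1)
cv2.imwrite("pics/w1.png",a)
```

```text
units tool xyz [ 0.02 -0.07  3.69] twist -0.07 yaw 2.793 ee [0.4406 0.3695 0.1807] F [-0.   0.1 -0.2] w 1.001 gf 0.0 t 6.6 tilt [-0.0004 -0.0002]
[ 0.03  0.63 -1.07  1.78  0.61  1.11 -0.02]
```

View pics/w1.png

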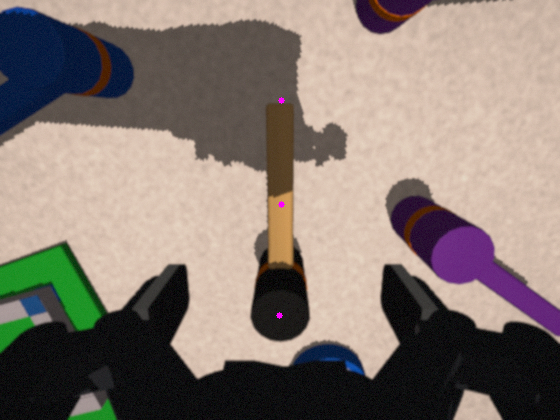

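The wrist view shows the handle along column 281 and the head top at (279,315). Both match my estimates within 1–2 mm, so I'll descend and grip.

Emit:
drive_tool(
  commands="1 0 -.04 .6 0;1 0 -.03 .6 0;1 0 0 .6 -.07;1 0 0 .6 0;1 0 0 .6 0;1 0 0 .45 0;1 0 0 .22 0;1 0 0 0 0;-1 0 0 0 0;-1 0 0 0 0;-1 0 0 0 0;-1 0 0 0 0;-1 0 0 0 0;-1 0 0 0 0;-1 0 0 0 0;-1 0 0 0 0",
  grip_force=120,
)

```text
time_s: 8.65
ee_pos: [0.4399, 0.3669, 0.0345]
tool_rot: [[-0.943, 0.333, 0.0], [0.333, 0.943, -0.001], [-0.001, -0.0, -1.0]]
contact_force: [-1.4, -2.2, 5.8]
width: 0.239
grasp_force: 116.9
```

Emit:
drive_tool(
  commands="-1 0 0 -.2 0;-1 0 0 -.5 0;-1 0 0 -.5 0;-1 0 0 -.5 0;-1 0 0 -.5 0;-1 0 0 -.3 0;-1 0 0 0 0",
)

```text
time_s: 9.52
ee_pos: [0.4403, 0.3675, 0.1353]
tool_rot: [[-0.943, 0.334, 0.002], [0.334, 0.943, 0.001], [-0.001, 0.002, -1.0]]
contact_force: [0.0, 0.5, -4.2]
width: 0.235
grasp_force: 117.6
```

Run:
```python
from h import *
m=robot.camera_model("wrist");a=robot.capture("wrist");b=robot.capture("side")
cv2.imwrite("pics/w2.png",np.hstack([cv2.resize(a,(400,300)),cv2.resize(b,(400,300))]))
ya=2.05; h=np.array([np.cos(ya),np.sin(ya)])*.08
plan(.6505+h[0],-.0165+h[1],.135,ya)
```

```text
units tool xyz [-6.7  -5.91 -0.03] twist 7.52 yaw 2.8016 ee [0.4397 0.3666 0.1337] F [ 0.3  0.4 -4.1] w 0.235 gf 117.6 t 9.625 tilt [-0.0003 -0.0007]
```

View pics/w2.png

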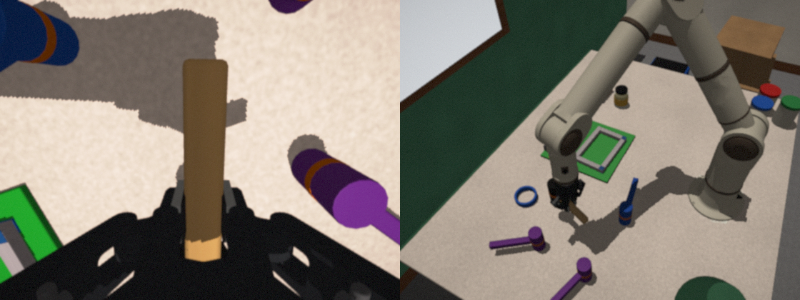

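The handle is firmly gripped and the mallet hangs level. I'll rotate it, then carry it over the pin.

Emit:
drive_tool(
  commands="-1 0 0 0 .8;-1 0 0 0 .8;-1 0 0 0 .8;-1 0 0 0 .8;-1 0 0 0 .8;-1 0 0 0 .8;-1 0 0 0 .8;-1 0 0 0 .8;-1 0 0 0 .8;-1 0 0 0 .32;-1 0 0 0 0",
)

```text
time_s: 11.0
ee_pos: [0.4395, 0.367, 0.1336]
tool_rot: [[-0.462, 0.887, -0.001], [0.887, 0.462, -0.0], [-0.0, -0.001, -1.0]]
contact_force: [0.1, 1.1, -4.4]
width: 0.236
grasp_force: 117.4
```

Run:
```python
from h import *
ya=2.05; h=np.array([np.cos(ya),np.sin(ya)])*.079
plan(.6505+h[0],-.0165+h[1],.135,ya)
```

```text
units tool xyz [-8.96  0.25 -0.03] twist 0.01 yaw 2.0509 ee [0.4395 0.367  0.1336] F [ 0.1  1.1 -4.4] w 0.236 gf 117.4 t 11.0 tilt [-0.0006 -0.0004]
```

Emit:
drive_tool(
  commands="-1 -.64 .02 0 0;-1 -.64 .02 0 0;-1 -.64 .02 0 0;-1 -.64 .02 0 0;-1 -.64 .02 0 0;-1 -.64 .02 0 0;-1 -.64 .02 0 0;-1 -.64 .02 0 0;-1 -.64 .02 0 0;-1 -.64 .02 0 0;-1 -.64 .02 0 0;-1 -.64 .02 0 0;-1 -.64 .01 0 0;-1 -.64 0 0 0;-1 0 0 0 0;-1 0 0 .6 0;-1 0 0 .6 0;-1 0 0 0 0",
)

```text
time_s: 13.25
ee_pos: [0.6113, 0.0537, 0.0834]
tool_rot: [[-0.462, 0.887, -0.006], [0.887, 0.462, -0.0], [0.002, -0.005, -1.0]]
contact_force: [-0.5, 0.5, -3.9]
width: 0.237
grasp_force: 117.7
```

Run:
```python
from h import *
ya=2.05; h=np.array([np.cos(ya),np.sin(ya)])*.079
plan(.6505+h[0],-.0165+h[1],.046,ya)
a=robot.capture("side");b=robot.capture("top")
for n,i in(("side",a),("top",b)):
  for p in [(.6505,-.0165,.026),(.6505,-.0165,.152)]: cv2.circle(i,tuple(int(round(v)) for v in proj(n,p)),1,(255,0,255),-1)
cv2.imwrite("pics/p1.png",np.hstack([cv2.resize(a[130:270,160:340],(400,311)),cv2.resize(b[110:250,220:360],(400,400))[:311]]))
```

```text
units tool xyz [-0.04  0.07  0.93] twist 0.01 yaw 2.051 ee [0.6113 0.0537 0.0834] F [-0.5  0.5 -3.9] w 0.237 gf 117.7 t 13.25 tilt [-0.0056 -0.0003]
```

View pics/p1.png

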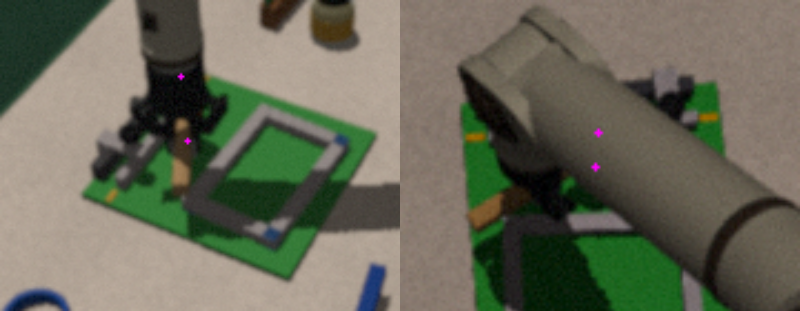

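The views are largely hidden by the arm, but the pose matches the plan. I'll descend slowly and watch the force.

Emit:
drive_tool(
  commands="-1 0 .05 .3 0;-1 0 0 .2 0;-1 0 0 .1 0;-1 0 0 .05 0;-1 0 0 0 0",
)

```text
time_s: 13.98
ee_pos: [0.6157, 0.0546, 0.0602]
tool_rot: [[-0.461, 0.887, 0.0], [0.887, 0.461, 0.0], [-0.0, 0.0, -1.0]]
contact_force: [0.1, -0.2, -4.5]
width: 0.233
grasp_force: 118.0
```

Emit:
drive_tool(
  commands="-1 0 0 .1 0;-1 0 0 .08 0;-1 0 0 0 0",
)

```text
time_s: 14.35
ee_pos: [0.616, 0.0548, 0.0532]
tool_rot: [[-0.461, 0.887, 0.001], [0.887, 0.461, 0.0], [-0.0, 0.001, -1.0]]
contact_force: [-0.8, 0.5, 0.5]
width: 0.237
grasp_force: 118.8
```

Emit:
drive_tool(
  commands="-1 0 0 .08 0;-1 0 0 .08 0;-1 0 0 0 0",
)

```text
time_s: 14.72
ee_pos: [0.616, 0.0548, 0.0467]
tool_rot: [[-0.461, 0.887, 0.001], [0.887, 0.461, 0.0], [-0.0, 0.001, -1.0]]
contact_force: [-0.7, 1.4, 4.0]
width: 0.236
grasp_force: 119.3
```

Emit:
drive_tool(
  commands="-1 0 0 .05 0;-1 0 0 .05 0;-1 0 0 0 0",
)

```text
time_s: 15.1
ee_pos: [0.6159, 0.0558, 0.0455]
tool_rot: [[-0.462, 0.887, 0.001], [0.887, 0.462, -0.001], [-0.001, 0.001, -1.0]]
contact_force: [-9.4, 2.0, 23.2]
width: 0.237
grasp_force: 122.5
```

The head is bottomed on the plate (about 27 N), so the pin should be flush. I'll lift and carry the mallet back left of the fixture.

Emit:
drive_tool(
  commands="-1 0 0 -.3 0;-1 0 0 -.6 0;-1 0 0 -.7 0;-1 0 0 -.6 0;-1 .64 0 0 0;-1 .64 0 0 0;-1 .64 0 0 0;-1 .64 0 0 0;-1 .64 0 0 0;-1 .64 0 0 0;-1 .64 0 0 0;-1 .64 0 0 0;-1 .64 0 0 0;-1 .64 0 0 0;-1 .64 0 0 0;-1 .64 0 0 0;-1 .5 0 0 0;-1 0 0 0 0;-1 0 0 0 0",
)

```text
time_s: 17.48
ee_pos: [0.4654, 0.3439, 0.1304]
tool_rot: [[-0.46, 0.888, 0.0], [0.888, 0.46, -0.001], [-0.001, -0.0, -1.0]]
contact_force: [1.1, -0.9, -4.7]
width: 0.228
grasp_force: 117.8
```

Run:
```python
from h import *
s=robot.observe();p=s["ee_pos"];plan(p[0],p[1],.036,2.05)
print(ray("top",134,222,.1),ray("top",212,289,.1))
a=robot.capture("side");b=robot.capture("top")
cv2.imwrite("pics/p2.png",np.hstack([cv2.resize(a[130:340,110:390],(400,300)),cv2.resize(b[130:250,230:390],(400,300))]))
```

```text
units tool xyz [0.   0.   2.36] twist -0.01 yaw 2.0489 ee [0.4654 0.3439 0.1304] F [ 1.1 -0.9 -4.7] w 0.228 gf 117.8 t 17.475 tilt [ 0.0003 -0.0011]
[0.50226767 0.47288561 0.1       ] [0.27701317 0.24996125 0.1       ]
```

View pics/p2.png

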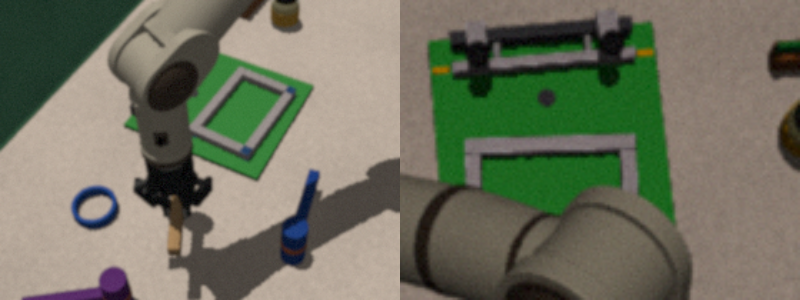

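The pin no longer stands up: only a dark disc shows at its spot (547,98 in the right panel), and the frame is unmoved. I'll set the mallet down.

Emit:
drive_tool(
  commands="-1 0 0 .6 0;-1 0 0 .6 0;-1 0 0 .6 0;-1 0 0 .3 0;-1 0 0 .15 0;-1 0 0 .05 0;-1 0 0 .03 0;-1 0 0 0 0",
)

```text
time_s: 18.58
ee_pos: [0.4651, 0.3451, 0.0378]
tool_rot: [[-0.461, 0.887, 0.001], [0.887, 0.461, 0.0], [-0.0, 0.001, -1.0]]
contact_force: [-0.0, -0.1, -4.0]
width: 0.23
grasp_force: 117.7
```

Emit:
drive_tool(
  commands="-1 0 0 .05 0;-1 0 0 .05 0;-1 0 0 0 0;-1 0 0 0 0",
)

```text
time_s: 19.08
ee_pos: [0.465, 0.3455, 0.0346]
tool_rot: [[-0.461, 0.887, 0.001], [0.887, 0.461, 0.0], [-0.0, 0.001, -1.0]]
contact_force: [-2.7, -0.5, 5.7]
width: 0.234
grasp_force: 119.6
```

Emit:
drive_tool(
  commands="0 0 0 0 0;1 0 0 0 0;1 0 0 0 0;1 0 0 0 0;1 0 0 0 0;1 0 0 0 0;1 0 0 -.1 0;1 0 0 -.4 0;1 0 0 -.6 0;1 0 0 -.6 0;1 0 0 -.6 0;1 0 0 -.6 0;1 0 0 0 0",
)

```text
time_s: 20.7
ee_pos: [0.4662, 0.3464, 0.1529]
tool_rot: [[-0.461, 0.887, 0.005], [0.887, 0.461, 0.003], [0.0, 0.006, -1.0]]
contact_force: [1.0, -0.0, -0.7]
width: 0.997
grasp_force: 0.0
```

Emit:
drive_tool(
  commands="1 0 0 0 .9;1 0 0 0 .9;1 0 0 0 .9;1 0 0 0 .9;1 0 0 0 .9;1 0 0 0 .94;1 0 0 0 0",
)

```text
time_s: 21.58
ee_pos: [0.4645, 0.3448, 0.1493]
tool_rot: [[0.064, 0.998, 0.0], [0.998, -0.064, -0.0], [-0.0, 0.0, -1.0]]
contact_force: [0.0, 0.4, 0.0]
width: 1.001
grasp_force: 0.0
```

Run:
```python
from h import *
plan(.453,-.0065,.15,1.506)
```

```text
units tool xyz [-8.78  0.27 -0.01] twist 0.01 yaw 1.5069 ee [0.4645 0.3448 0.1493] F [0.  0.4 0. ] w 1.001 gf 0.0 t 21.575 tilt [ 0.0001 -0.0004]
```

Emit:
drive_tool(
  commands="1 -.68 .02 0 0;1 -.68 .02 0 0;1 -.68 .02 0 0;1 -.68 .02 0 0;1 -.68 .02 0 0;1 -.68 .02 0 0;1 -.68 .02 0 0;1 -.68 .02 0 0;1 -.68 .02 0 0;1 -.68 .02 0 0;1 -.68 .02 0 0;1 -.68 .02 0 0;1 -.65 .02 0 0;1 0 0 0 0;1 0 0 0 0",
)

```text
time_s: 23.45
ee_pos: [0.4523, -0.0067, 0.1494]
tool_rot: [[0.064, 0.998, 0.0], [0.998, -0.064, 0.0], [0.0, 0.0, -1.0]]
contact_force: [-0.7, 0.8, -0.1]
width: 0.995
grasp_force: 0.0
```

Run:
```python
from h import *
plan(.453,-.0065,.019,1.506)
m=robot.camera_model("wrist");a=robot.capture("wrist");t=robot.capture("top");b=robot.capture("side")
c,s=np.cos(-.065),np.sin(-.065)
for x,y in [(-75,110),(-75,-110),(-55,0),(-75,0),(75,110),(75,-110)]:
    q=proj("wrist",(.5179+(c*x-s*y)/1e3,-.0107+(s*x+c*y)/1e3,.036),m);cv2.circle(a,tuple(int(round(v)) for v in q),2,(255,0,255),-1)
cv2.imwrite("pics/w3.png",np.hstack([cv2.resize(a,(400,300)),cv2.resize(b[130:340,110:390],(400,300))]))
```

```text
units tool xyz [0.   0.02 3.26] twist 0.01 yaw 1.5072 ee [ 0.4523 -0.0067  0.1494] F [-0.7  0.8 -0.1] w 0.995 gf 0.0 t 23.45 tilt [0.0002 0.0004]
```

View pics/w3.png

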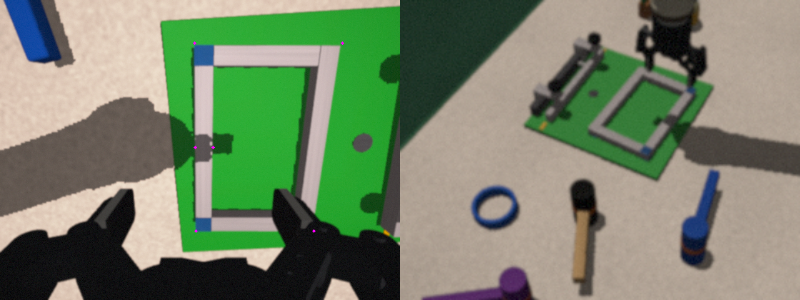

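The frame matches the model: near rail at column 204, fingers evenly either side, magenta points on its corners. The mallet stands clear on the bench at left. I'll grip the near rail.

Emit:
drive_tool(
  commands="1 0 0 .6 0;1 0 0 .6 0;1 0 0 .6 0;1 0 0 .6 0;1 0 0 .4 0;1 0 0 .3 0;1 0 0 .14 0;1 0 0 0 0;-1 0 0 0 0;-1 0 0 0 0;-1 0 0 0 0;-1 0 0 0 0;-1 0 0 0 0;-1 0 0 0 0;-1 0 0 0 0;-1 0 0 0 0",
  grip_force=50,
)

```text
time_s: 25.6
ee_pos: [0.4526, -0.0075, 0.0201]
tool_rot: [[0.065, 0.998, 0.001], [0.998, -0.065, -0.0], [-0.0, 0.001, -1.0]]
contact_force: [-1.2, 0.0, 5.6]
width: 0.219
grasp_force: 49.4
```

Run:
```python
from h import *
plan(.453+.095,-.0105,.019,1.566)
```

```text
units tool xyz [0.08 2.38 0.03] twist -0.6 yaw 1.5057 ee [ 0.4526 -0.0075  0.0201] F [-1.2  0.   5.6] w 0.219 gf 49.4 t 25.6 tilt [ 0.0007 -0.0004]
```

Emit:
drive_tool(
  commands="-1 0 0 -.02 -.2;-1 0 0 0 -.2;-1 -.05 .1 0 -.2;-1 -.05 .25 0 0;-1 -.05 .3 0 0;-1 -.05 .3 0 0;-1 0 .3 0 0;-1 0 .3 0 0;-1 0 .3 0 0;-1 0 .2 0 0;-1 0 .1 0 0;-1 0 0 0 0;-1 0 0 0 0",
)

```text
time_s: 27.22
ee_pos: [0.538, -0.0159, 0.0205]
tool_rot: [[0.005, 1.0, 0.0], [1.0, -0.005, -0.0], [-0.0, 0.0, -1.0]]
contact_force: [-0.4, 1.0, -2.3]
width: 0.223
grasp_force: 49.0
```

Run:
```python
from h import *
plan(.5605,-.0155,.0205,1.566)
```

```text
units tool xyz [0.01 0.56 0.  ] twist 0.0 yaw 1.566 ee [ 0.538  -0.0159  0.0205] F [-0.4  1.  -2.3] w 0.223 gf 49.0 t 27.225 tilt [ 0. -0.]
```

The frame slid over the pin freely. Now I'll advance onto the bar in small steps.

Emit:
drive_tool(
  commands="-1 0 .1 0 0;-1 0 .1 0 0;-1 0 .08 0 0;-1 0 0 0 0;-1 0 0 0 0",
)

```text
time_s: 27.85
ee_pos: [0.5492, -0.0158, 0.0204]
tool_rot: [[0.005, 1.0, -0.0], [1.0, -0.005, 0.0], [0.0, -0.0, -1.0]]
contact_force: [-0.3, 0.3, -1.2]
width: 0.218
grasp_force: 49.0
```

Emit:
drive_tool(
  commands="-1 0 .08 0 0;-1 0 .06 0 0;-1 0 0 0 0;-1 0 0 0 0",
)

```text
time_s: 28.35
ee_pos: [0.5532, -0.0159, 0.0202]
tool_rot: [[0.005, 1.0, -0.003], [1.0, -0.005, -0.0], [-0.0, -0.003, -1.0]]
contact_force: [-6.3, -0.2, 1.4]
width: 0.225
grasp_force: 49.5
```

Emit:
drive_tool(
  commands="-1 0 .07 0 0;-1 0 .06 0 0;-1 0 0 0 0;-1 0 0 0 0;-1 0 0 0 0",
)

```text
time_s: 28.98
ee_pos: [0.5565, -0.0159, 0.0202]
tool_rot: [[0.005, 1.0, -0.007], [1.0, -0.005, -0.001], [-0.001, -0.007, -1.0]]
contact_force: [-12.4, 1.2, 8.4]
width: 0.218
grasp_force: 50.3
```

Emit:
drive_tool(
  commands="-1 0 0 0 0;-1 0 0 0 0;-1 0 0 0 0;-1 0 0 0 0",
)

```text
time_s: 29.48
ee_pos: [0.5565, -0.0159, 0.0202]
tool_rot: [[0.005, 1.0, -0.007], [1.0, -0.005, -0.001], [-0.001, -0.007, -1.0]]
contact_force: [-11.9, 1.2, 6.3]
width: 0.221
grasp_force: 50.3
```

Emit:
drive_tool(
  commands="-1 0 0 0 0;-1 0 0 0 0;-1 0 0 0 0;-1 0 0 0 0;-1 0 0 0 0;-1 0 0 0 0;-1 0 0 0 0;-1 0 0 0 0",
)

```text
time_s: 30.48
ee_pos: [0.5565, -0.0159, 0.0202]
tool_rot: [[0.005, 1.0, -0.007], [1.0, -0.005, -0.001], [-0.001, -0.007, -1.0]]
contact_force: [-12.2, 1.2, 6.9]
width: 0.219
grasp_force: 50.3
```

Run:
```python
from h import *
I=np.mean([robot.capture("top").astype(float) for _ in range(4)],0);cv2.imwrite("pics/t_raw.png",I)
plan(.5605,-.0155,.0205,1.566)
r=cv2.resize(np.clip(I[130:210,235:345]*1.5,0,255).astype('uint8'),(770,560),interpolation=cv2.INTER_CUBIC)
y=-.005;c,s=np.cos(y),np.sin(y)
for bx,col in((150,(255,0,255)),(162,(255,255,0))):
  for by in(-118,0,118):
    q=proj("top",(.5385+(c*bx-s*by)/1e3,-.0167+(s*bx+c*by)/1e3,.038));cv2.circle(r,tuple(int(round(v)) for v in ((q-[235,130]+.5)*7)),3,col,-1)
cv2.imwrite("pics/t1.png",r)
```

```text
units tool xyz [ 0.01  0.1  -0.01] twist 0.0 yaw 1.5661 ee [ 0.5565 -0.0159  0.0202] F [-11.6   2.2   7.5] w 0.22 gf 50.3 t 30.675 tilt [-0.0068 -0.0011][ WARN:0@3.700] global loadsave.cpp:1063 imwrite_ Unsupported depth image for selected encoder is fallbacked to CV_8U.
```

View pics/t1.png

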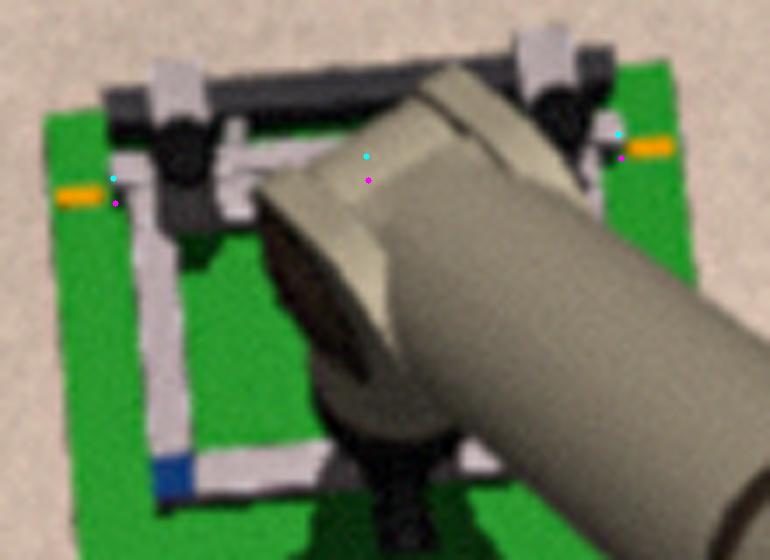

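The bar's end edges (row ~184 left, ~142 right) lie between the free line (magenta, 203/158) and the target line (cyan, 178/133). That puts travel at about 8–9 mm, with the rest of the 12 N being plate friction. The frame is square, so I'll ease off the downward load and push about 3 mm further.

Emit:
drive_tool(
  commands="-1 0 0 -.02 0;-1 0 .05 0 0;-1 0 .03 0 0;-1 0 0 0 0;-1 0 0 0 0;-1 0 0 0 0;-1 0 0 0 0;-1 0 0 0 0",
)

```text
time_s: 31.68
ee_pos: [0.5583, -0.0159, 0.0202]
tool_rot: [[0.005, 1.0, -0.009], [1.0, -0.005, -0.001], [-0.001, -0.009, -1.0]]
contact_force: [-13.1, 0.7, 4.8]
width: 0.215
grasp_force: 49.9
```

Emit:
drive_tool(
  commands="-1 0 0 -.02 0;-1 0 .04 0 0;-1 0 0 0 0;-1 0 0 0 0;-1 0 0 0 0;-1 0 0 0 0;-1 0 0 0 0;-1 0 0 0 0;-1 0 0 0 0;-1 0 0 0 0;-1 0 0 0 0;-1 0 0 0 0;-1 0 0 0 0;-1 0 0 0 0;-1 0 0 0 0;-1 0 0 0 0;-1 0 0 0 0;-1 0 0 0 0;-1 0 0 0 0;-1 0 0 0 0",
)

```text
time_s: 34.17
ee_pos: [0.5597, -0.0159, 0.0205]
tool_rot: [[0.005, 1.0, -0.01], [1.0, -0.005, -0.001], [-0.001, -0.01, -1.0]]
contact_force: [-11.1, 1.2, 0.1]
width: 0.218
grasp_force: 49.4
```

Emit:
drive_tool(
  commands="-1 0 0 0 0;-1 0 0 0 0;-1 0 0 0 0;-1 0 0 0 0",
)

```text
time_s: 34.67
ee_pos: [0.5596, -0.0159, 0.0204]
tool_rot: [[0.005, 1.0, -0.01], [1.0, -0.005, -0.001], [-0.001, -0.01, -1.0]]
contact_force: [-13.5, 1.4, 1.1]
width: 0.219
grasp_force: 49.4
```

Run:
```python
from h import *
I=np.mean([robot.capture("top").astype(float) for _ in range(4)],0).astype('uint8');S=robot.capture("side")
plan(.5605,-.0155,.0205,1.566)
r=cv2.resize(np.clip(I[130:210,235:345]*1.5,0,255).astype('uint8'),(440,320),interpolation=cv2.INTER_CUBIC)
cv2.imwrite("pics/t2.png",np.hstack([r,cv2.resize(S[130:300,170:360],(358,320),interpolation=cv2.INTER_CUBIC)]))
```

```text
units tool xyz [ 0.01  0.02 -0.  ] twist 0.0 yaw 1.5661 ee [ 0.5596 -0.0159  0.0204] F [-11.5   0.3   0.2] w 0.222 gf 49.4 t 34.925 tilt [-0.0099 -0.0008]
```

View pics/t2.png

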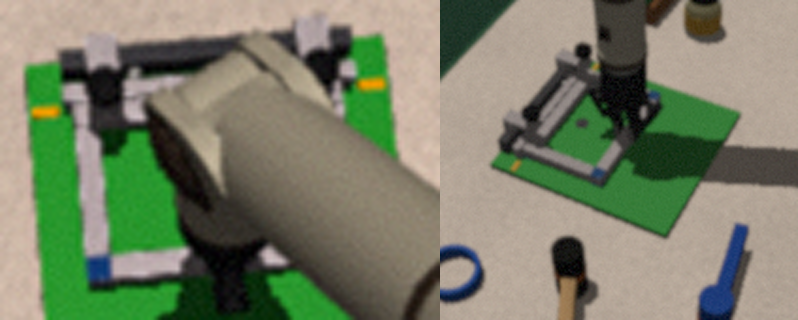

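The frame sits square and flat against the bar, with the bar's ends level with the yellow marks (rows ~113 and ~85). The push is steady at about 12 N, and the mallet is on the bench. Handing in.

```bash
python3 -c "
from workcell import robot
print(robot.finish_job())"
```

```text
the job is handed in; nothing more can be done
None
```

The job is handed in: the pin is knocked flush with the mallet, the mallet is back on the bench clear of the fixture, and the frame is held square on the fence bar at about 12 N with the bar's face at the yellow marks; `finish_job` returned no verdict.

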